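# Load a dropper bottle into the vial carousel and hold it at the viewing window

### The job

Pick up the dropper bottle with a light grip, as its wall is soft and a hard squeeze would squirt it, and set it down gently and upright in the empty wide cup of the carousel, without turning the deck to the window first. Then turn the carousel by its centre knob until the whole width of that bottle shows in the viewing window at the stand's front, and hold it still there: the bearing runs freely, so finish with the knob still gripped. Do not push on the vials, and leave everything else where it is.

Things in the scene. Friction and masses are not known exactly. Their poses are not given: they have to be found in the camera images.
- bottle_mid (a point): middle of the dropper bottle, 42.5 mm above its base: soft squeeze bottle, 85 mm tall, the only one with a pointed dropper cap, standing alone on the right of the worktop; round body 33 mm across, straight-sided up to 41 mm over the base, cap 22 mm across, tapering. About 30 g. Take it round the body with a light grip, at most 40 N at each finger; more would squirt it
- bottle: the same dropper bottle; origin at the centre of its base, z along the bottle
- stand: fixed stand of the carousel, a grey foot 192 mm across; origin on the worktop, on the turning axis. Its own -x points to its front, where a framed clear viewing window stands upright 128 mm from the axis (66 mm wide over its posts, opening 48 mm wide, top 98 mm above the worktop), facing the robot within 20 degrees
- front_spot (a point): point on the stand's front line, straight behind the middle of the window: 90 mm from the axis, at the height of the deck's top (18 mm over the worktop). The bottle's base centre must come here
- carousel: turning deck: aluminium disc 230 mm across on a free bearing (friction 0.02 Nm, endless either way); origin on the axis, 10 mm above the worktop, z up; deck top at 18 mm. Six cups every 60 degrees, 90 mm from the axis: five narrow (26 mm) with vials, the wide one on the deck's own -x side is empty and starts 1.1 to 2.5 rad anticlockwise (from above) of the window
- free_place (a point): centre of the floor of the empty wide cup: inside diameter 35.6 mm, flaring to 40 mm in the top 3 mm, outside 47 mm at the rim, depth 23 mm (rim 41 mm above the worktop, so grip the bottle high on its body, fingertips over 25 mm above its base); turns with the deck
- knob: black bar knob on the post at the deck's centre, fixed to the deck and turning it: 46 mm long along the deck's y, 18 mm thick along the deck's x, 36 mm tall; flat long sides. Origin at the underside of the bar, 86 mm above the worktop; top 122 mm above the worktop. Its x, y axes are those of the deck
- knob_grip (a point): where to grip the knob, across its 18 mm thickness (along the deck's x): on the axis, 108 mm above the worktop and 14 mm below the knob's top
- cvial_1: specimen vial, 23 mm across, 60 mm tall, snapped fast into the narrow cup 60 degrees anticlockwise from the wide cup; origin at the centre of its base. Its top is 78 mm above the worktop
- cvial_2: specimen vial, 23 mm across, 60 mm tall, snapped fast into the narrow cup 120 degrees anticlockwise from the wide cup; origin at the centre of its base. Its top is 78 mm above the worktop
- cvial_3: specimen vial, 23 mm across, 60 mm tall, snapped fast into the narrow cup 180 degrees anticlockwise from the wide cup; origin at the centre of its base. Its top is 78 mm above the worktop
- cvial_4: specimen vial, 23 mm across, 60 mm tall, snapped fast into the narrow cup 240 degrees anticlockwise from the wide cup; origin at the centre of its base. Its top is 78 mm above the worktop
- cvial_5: specimen vial, 23 mm across, 60 mm tall, snapped fast into the narrow cup 300 degrees anticlockwise from the wide cup; origin at the centre of its base. Its top is 78 mm above the worktop
- petri: closed petri dish, 68 mm across, 15 mm tall, right of and behind the carousel; bystander
- forceps: steel forceps, 118 mm long, 11 mm tall, lying near the front edge between carousel and bottle; bystander
- tape: roll of tape, 96 mm across, 25 mm tall, lying at the back right; bystander
- disc: clear resin specimen disc, 67 mm across, 24 mm tall, at the front left; bystander
- marker: marker pen, 135 mm long, 16 mm tall, lying on the left; bystander
- loupe: folded pocket loupe, 38x30x18 mm, at the left; bystander

How it is judged:
By the outcome, as a careful person would: the job done as asked, in the order asked, and still so for the second after the job is handed in, while the arm keeps its last pose, push and grip.
It also fails if it takes over 64 s, if anything falls off the work surface, if the arm or the gripper's body presses on something with over 40 N, if the wrist force passes 120 N, or if a joint passes its speed limit or range.

### The arm

A 7-joint arm with a two-finger parallel gripper is mounted at the origin on a cart in front of the work surface, level with it; the furniture and walls round the work are solid. World frame = base frame: x ahead of the robot, y to its left, z up, the work surface at z = 0. Lengths are in m, angles in rad, forces in N, time in s.
With the tool pointing down it reaches from about 0.425 to 0.95 m from the base axis. Payload 4.7 kg.
Tool frame: the origin (TCP) lies between the finger pads; the fingertips stand 25 mm ahead of it and the grasp point (between the pads) lies 6 mm ahead of it; x points along the fingers, z is the direction in which the jaws open and shut, and the axes are right-handed (so a half turn about x gives the same grasp; the last joint's range is limited). The gripper opens to 85 mm and grips with 20 to 120 N. Pads are 22 mm wide; open, the fingers measure 114 mm over their backs; the gripper's body (76 mm by 85 mm) begins 54 mm behind the grasp point. The pads swing forward as they close: fully open they stand 13 mm farther back than shut.
Start: joints at [1.27, 0.469, -0.049, 1.532, 0.024, 1.141, -0.082], TCP at [0.181, -0.65, 0.256] pointing down, gripper open.
Joint ranges: [-2.59, 2.59], [-0.33, 1.99], [-1.39, 1.29], [0.1, 2.45], [-1.04, 4.18], [0.21, 1.99], [-2.66, 2.66]. Speed limits (rad/s): [2.57, 2.57, 3.14, 3.14, 3.14, 3.14, 3.14].

### API

Orientations are given as a 3x3 rotation matrix whose columns are the frame's x, y, z axes.
In Python, from rig import * gives the robot as it stands. Calls block until the motion is done:
- movep(position, orientation): joint-space move of the TCP to a pose.
- move_l(position, attitude=None, feed=0.15, until_force=None): straight line of the TCP; attitude=None keeps the orientation; feed is the mean speed in m/s. With until_force (N) it stops when the force on the tool has changed by that much, and returns True; else False.
- move_joints(angles): joint-space move.
- command_gripper(opening, newtons=None): finger opening in m; newtons is the grip in N (None keeps the last); returns when the fingers have stopped.
- sleep(seconds).
- inverse_kinematics(position, orientation): joint angles nearest the present ones, or None.
- sense(): the state.
- camera(name): name is "scene" or "top" or "wrist"; returns (picture, depth): 480x640x3 uint8, red, green, blue; 480x640 float32, m along the optical axis (not along the pixel's ray), 0 where there is no reading.
- camera_params(name): a dict with "K" (3x3 intrinsics, pixels), "dist" ([k1, k2, p1, p2, k3] as OpenCV has them; the pictures are not rectified), "position" and "rotation" of the camera in the world; the wrist camera has in their place "tool_from_camera" (4x4, takes a point from camera to tool coordinates, whose origin is the TCP and whose axes are the tool frame's). Camera axes: x right, y down, z forward; pixel columns grow to the right and rows downward; lengths in m; the calibration is good to about 2 mm. A picture is of the moment at which its call begins: read the wrist's pose just before it. camera_params takes no time and is no camera call.
A pose or a line that the arm cannot do raises Unreachable and nothing moves.
- finish_job(): hands the job in, once; it reports no verdict.
The state is a dict: "time_s": time; "joint_pos": joint angles; "qd": joint speeds; "joint_efforts": joint torques, N m; "position": TCP position; "tcp_rot": TCP orientation; "wrist_force": force on the tool from outside, world axes, zero at the start; "ft_torque": the same for the moment, N m; "finger_gap": finger opening in m.
Only numpy, scipy, OpenCV 4.12 (cv2) and the standard library are available. Lean on these libraries where they do the work, as an engineer would, in place of code of your own. Each camera call takes 0.05 s, during which the arm holds its last target. There are 200 camera calls.

## Working session

There is one attempt and no reset: what is moved stays moved. The work goes in short steps, each a Python script; the robot and the scene stay as the last script left them, time stands still between calls to the robot, and variables do not carry over. Pictures are saved under pics/ and viewed, about 8 in all and at most 12, crops included, and the job is handed in when it is done.

```bash
mkdir -p pics
cat > h.py <<'E'
from rig import *
import numpy as np, cv2
def snap(n,f):
    s=sense(); p,d=camera(n); np.savez('pics/'+f+'.npz',p=p,d=d,pos=s['position'],R=s['tcp_rot'])
    cv2.imwrite('pics/'+f+'.png',p[:,:,::-1]); return p,d,s
def cam(n,s=None):
    c=camera_params(n); K=np.array(c['K']);D=np.array(c['dist'])
    if 'position' in c: return K,D,np.array(c['position']),np.array(c['rotation'])
    T=np.array(c['tool_from_camera']);R=np.array(s['tcp_rot']);return K,D,np.array(s['position'])+R@T[:3,3],R@T[:3,:3]
def ray(C,uv):
    K,D,p,R=C; x=cv2.undistortPoints(np.array(uv,float).reshape(-1,1,2),K,D).reshape(-1,2)
    return p,np.c_[x,np.ones(len(x))]@R.T
def onz(C,uv,z):
    p,r=ray(C,uv); return p+r*((z-p[2])/r[:,2])[:,None]
def cloud(C,d):
    v,u=np.nonzero(d>0); p,r=ray(C,np.c_[u,v]); P=np.full(d.shape+(3,),np.nan); P[v,u]=p+r*d[v,u][:,None]; return P
def down(a): # jaw axis z at world yaw a, tool x down
    z=np.array([np.cos(a),np.sin(a),0]);x=np.array([0,0,-1.]);return np.c_[x,np.cross(z,x),z]
E
python3 - <<'E'
from h import *
for n in ('top','scene'):
    snap(n,n); c=camera_params(n); print(n,c['position'],c['rotation'],c['K'],c['dist'])
s=sense();print(s['time_s'],s['tcp_rot'],s['finger_gap'],camera_params('wrist')['tool_from_camera'])
E
```

```text
top [0.39328391 0.04643066 1.67001043] [[ 0.0180344  -0.99372901  0.11035137]
 [-0.99981588 -0.01864734 -0.00452487]
 [ 0.00655425 -0.11024945 -0.99388234]] [[558.01243108   0.         316.04950053]
 [  0.         558.01243108 246.62388875]
 [  0.           0.           1.        ]] [-0.1186035  0.         0.         0.         0.       ]
scene [-0.08838319  0.69037059  0.95335462] [[-0.69282752 -0.49026073  0.52880474]
 [-0.72105644  0.46264252 -0.51579017]
 [ 0.00822411 -0.73865169 -0.67403713]] [[514.38418034   0.         316.26036773]
 [  0.         514.38418034 249.15732291]
 [  0.           0.           1.        ]] [0.002097 0.       0.       0.       0.      ]
0.1 [[-5.49557180e-04  9.63275331e-01  2.68515056e-01]
 [ 1.75164412e-03  2.68515612e-01 -9.63273740e-01]
 [-9.99998315e-01 -5.90311823e-05 -1.83488025e-03]] 0.08547566750345305 [[-4.48111147e-04 -2.57275412e-01  9.66338016e-01 -1.18200889e-01]
 [ 3.95805231e-04 -9.66338083e-01 -2.57275247e-01  6.45238584e-02]
 [ 9.99999821e-01  2.67193736e-04  5.34857820e-04 -1.68917935e-05]
 [ 0.00000000e+00  0.00000000e+00  0.00000000e+00  1.00000000e+00]]
```

View pics/top.png

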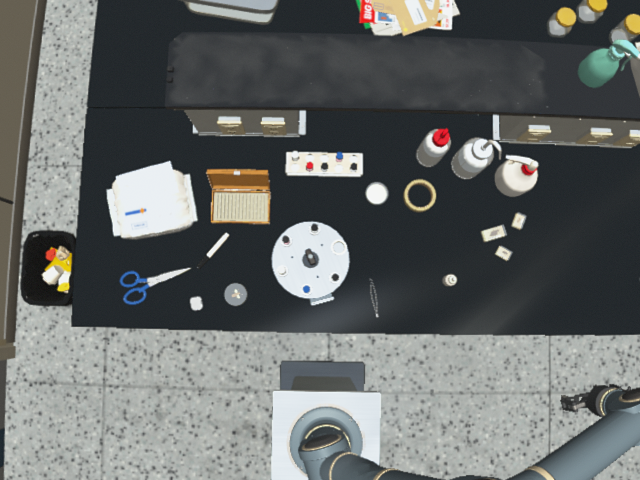

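View pics/scene.png

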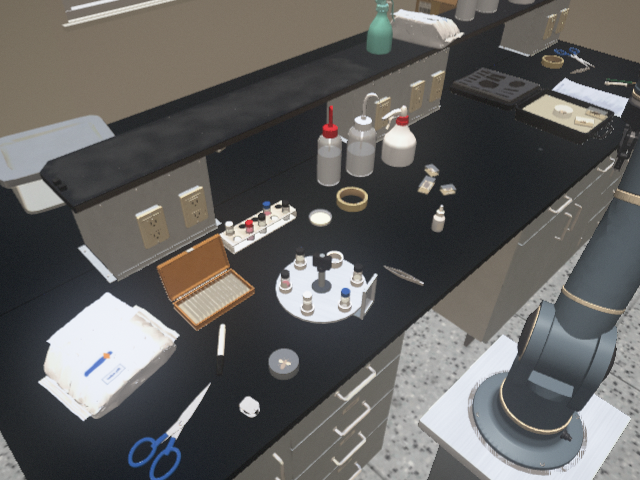

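The top view shows the bottle at (450,280), the carousel centre near (311,259), the wide cup at (339,247) and the window at (321,299). Next I measure these.

Run:
```python
from h import *
a=np.load('pics/top.npz');p,d=a['p'],a['d'];C=cam('top');P=cloud(C,d)
g=cv2.cvtColor(p,cv2.COLOR_RGB2GRAY)
m=((g>110)).astype('u1');n,l,st,ce=cv2.connectedComponentsWithStats(m)
def comp(u,v):
    k=l[v-3:v+4,u-3:u+4];k=np.bincount(k[k>0]).argmax();return l==k
mk=comp(300,270); cs=max(cv2.findContours(mk.astype('u1'),0,cv2.CHAIN_APPROX_NONE)[0],key=len)
uv=cs[:,0]; X=onz(C,uv,.018)[:,:2]
# robust circle fit
from scipy.optimize import least_squares
r=least_squares(lambda q:np.hypot(*(X-q[:2]).T)-q[2],[*X.mean(0),.115],loss='soft_l1',f_scale=.002).x
print('deck',r, 'guess wide cup',onz(C,[339,247],.041),'knob',onz(C,[311,259],.122),'window',onz(C,[321,299],.098))
mb=comp(450,280);v,u=np.nonzero(mb);Q=P[mb];print('bottle px',u.min(),u.max(),v.min(),v.max(),'z',np.nanmax(Q[:,2]),'xy',np.nanmedian(Q,0), onz(C,[u.mean(),v.mean()],.04))
for z0,z1 in((.01,.045),(.045,.07),(.07,.1)):
    q=Q[(Q[:,2]>z0)&(Q[:,2]<z1)];print(z0,len(q),q.mean(0) if len(q) else '',np.ptp(q,axis=0) if len(q) else '')
# scene view
a=np.load('pics/scene.npz');S=cam('scene');PS=cloud(S,a['d']);q=PS[195:240,425:455].reshape(-1,3);q=q[(q[:,2]>.012)&(q[:,2]<.1)&(np.abs(q[:,0]-Q[:,0].mean())<.08)]
print('scene bottle',q.min(0),q.max(0),q.mean(0))
t=cv2.resize(p[215:310,265:360],None,fx=6,fy=6,interpolation=cv2.INTER_CUBIC);cv2.imwrite('pics/tcrop.png',t[:,:,::-1])
```

```text
deck [0.53726205 0.05560653 0.11511379] guess wide cup [[ 0.57430746 -0.02843419  0.041     ]] knob [[0.53023091 0.05281537 0.122     ]] window [[0.42011528 0.02270389 0.098     ]]
bottle px 444 456 274 285 z 0.09385528999614956 xy [ 0.48304597 -0.35396478  0.04778339] [[ 0.48405745 -0.35761697  0.04      ]]
0.01 37 [ 0.48309652 -0.34987803  0.03466691] [0.03282356 0.03410422 0.03385054]
0.045 61 [ 0.48284159 -0.354929    0.05725059] [0.02657978 0.02695595 0.02493881]
0.07 11 [ 0.48353214 -0.35578609  0.08050849] [0.00600467 0.01434761 0.02344518]Traceback (most recent call last):
  File "<stdin>", line 18, in <module>
    return umr_minimum(a, axis, None, out, keepdims, initial, where)
ValueError: zero-size array to reduction operation minimum which has no identity
```

Run:
```python
from h import *
b=np.array([.4835,-.3555]);ax=np.array([.5345,.0545]);cup=np.array([.5743,-.028])
for nm,xy,z in(('b',b,.2),('cup',cup,.07),('knob',ax,.114)):
    for y in range(-180,180,20):
        q=inverse_kinematics([*xy,z],down(np.radians(y)))
        print(nm,y,None if q is None else np.round(q,2)[[0,2,4,6]])
```

```text
b -180 [ 0.43  0.18 -0.09 -2.5 ]
b -160 [ 0.48  0.11 -0.05 -2.18]
b -140 [ 0.53  0.04 -0.02 -1.86]
b -120 [ 0.59 -0.04  0.02 -1.55]
b -100 [ 0.64 -0.1   0.05 -1.23]
b -80 [ 0.69 -0.16  0.08 -0.9 ]
b -60 [ 0.74 -0.23  0.11 -0.58]
b -40 [ 0.79 -0.3   0.15 -0.26]
b -20 [ 0.84 -0.37  0.18  0.05]
b 0 [ 0.9  -0.44  0.22  0.37]
b 20 [ 0.94 -0.51  0.25  0.69]
b 40 [ 0.98 -0.56  0.29  1.01]
b 60 [ 1.03 -0.63  0.32  1.33]
b 80 [ 1.08 -0.7   0.36  1.64]
b 100 [ 1.12 -0.77  0.41  1.95]
b 120 [ 1.35 -1.18  0.69  2.07]
b 140 [ 1.35 -1.18  0.69  2.42]
b 160 [-0.19  1.11 -0.64 -2.33]
cup -180 [-0.76  1.1  -0.95 -2.31]
cup -160 [-0.66  0.91 -0.78 -2.11]
cup -140 [ 0.08 -0.14  0.12 -2.57]
cup -120 [ 0.17 -0.26  0.21 -2.31]
cup -100 [ 0.22 -0.32  0.26 -2.  ]
cup -80 [ 0.25 -0.37  0.3  -1.69]
cup -60 [ 0.29 -0.42  0.34 -1.37]
cup -40 [ 0.33 -0.47  0.38 -1.06]
cup -20 [ 0.37 -0.53  0.42 -0.75]
cup 0 [ 0.42 -0.6   0.48 -0.45]
cup 20 [ 0.45 -0.64  0.52 -0.13]
cup 40 [ 0.49 -0.69  0.56  0.19]
cup 60 [ 0.52 -0.74  0.6   0.5 ]
cup 80 [ 0.53 -0.76  0.61  0.84]
cup 100 [ 0.51 -0.73  0.59  1.21]
cup 120 [ 0.77 -1.18  0.97  1.27]
cup 140 [ 0.77 -1.18  0.97  1.62]
cup 160 [ 0.77 -1.18  0.97  1.97]
knob -180 [ 0.65 -1.18  0.82  2.23]
knob -160 [-0.96  1.11 -0.79 -2.21]
knob -140 [-0.73  0.72 -0.47 -2.17]
knob -120 [ 0.16 -0.43  0.27 -2.53]
knob -100 [ 0.22 -0.51  0.32 -2.22]
knob -80 [ 0.31 -0.63  0.4  -1.94]
knob -60 [ 0.35 -0.68  0.44 -1.63]
knob -40 [ 0.38 -0.73  0.47 -1.31]
knob -20 [ 0.4  -0.75  0.49 -0.98]
knob 0 [ 0.41 -0.76  0.5  -0.63]
knob 20 [ 0.43 -0.8   0.52 -0.31]
knob 40 [ 0.45 -0.83  0.55  0.02]
knob 60 [ 0.47 -0.86  0.57  0.35]
knob 80 [ 0.48 -0.88  0.59  0.69]
knob 100 [ 0.54 -0.98  0.66  0.97]
knob 120 [ 0.65 -1.18  0.82  1.19]
knob 140 [ 0.65 -1.18  0.82  1.54]
knob 160 [ 0.65 -1.18  0.82  1.88]
```

Run:
```python
from h import *
movep([.4835,-.3555,.2],down(np.radians(-66)))
p,d,s=snap('wrist','w1');print(s['time_s'],s['position'])
P=cloud(cam('wrist',s),d)
m=(P[...,2]>.006)&(np.hypot(P[...,0]-.4835,P[...,1]+.3555)<.05)&(P[...,2]<.1)
Q=P[m]
for z0,z1 in((.006,.02),(.02,.04),(.04,.05),(.06,.07),(.075,.1)):
    q=Q[(Q[:,2]>z0)&(Q[:,2]<z1)]
    if len(q):print(z0,len(q),q.min(0),q.max(0),(q.min(0)+q.max(0))/2)
```

```text
1.6667 [ 0.48254188 -0.35739838  0.2001451 ]
0.006 89 [ 0.48366423 -0.37072456  0.00607163] [ 0.50090864 -0.34244233  0.01993404] [ 0.49228644 -0.35658345  0.01300283]
0.02 164 [ 0.48064059 -0.37085979  0.02000122] [ 0.50095459 -0.3424698   0.03993154] [ 0.49079759 -0.35666479  0.02996638]
0.04 662 [ 0.46854265 -0.37488641  0.04002802] [ 0.50068129 -0.34242575  0.04998419] [ 0.48461197 -0.35865608  0.04500611]
0.06 555 [ 0.47386079 -0.36947426  0.06004559] [ 0.49523738 -0.34795811  0.06998324] [ 0.48454909 -0.35871618  0.06501442]
0.075 208 [ 0.48058133 -0.36314194  0.07501336] [ 0.48939526 -0.35386923  0.08641142] [ 0.4849883  -0.35850559  0.08071239]
```

View pics/w1.png

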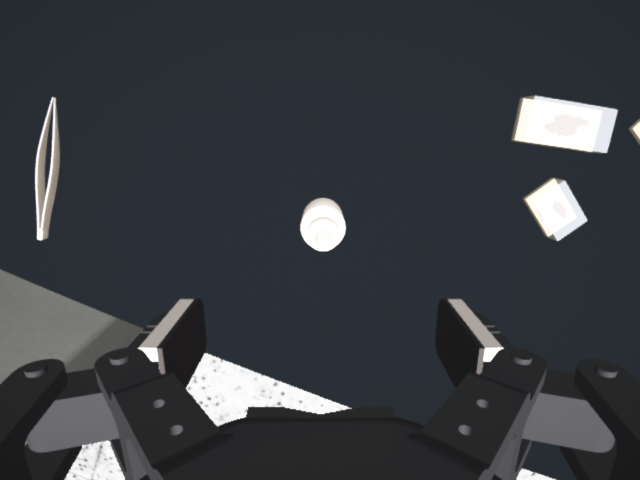

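The wrist view shows the bottle at (323,225), between the open jaws. The cloud puts its centre at (0.4846,-0.3586) with the top at 86 mm, which agrees with the sizes given. I'll grip it now.

Run:
```python
from h import *
R=down(np.radians(-66)); b=np.array([.4846,-.3586])
move_l([*b,.12],R); sleep(.2); s=sense(); print(s['position'],s['wrist_force'])
e=b-s['position'][:2]
move_l([*(b+e),.052],feed=.08); sleep(.2); s=sense(); print(s['position'])
command_gripper(.03,20); s=sense(); print('gap',s['finger_gap'],s['position'],s['wrist_force'])
snap('wrist','w2')
move_l([*(b+e),.14],feed=.1); sleep(.2); s=sense(); print('gap',s['finger_gap'],s['position'],s['wrist_force'],s['time_s'])
p,d,s=snap('wrist','w3'); P=cloud(cam('wrist',s),d)
a=np.load('pics/w2.npz');cv2.imwrite('pics/w23.png',np.hstack([a['p'][120:440,160:480],p[120:440,160:480]])[:,:,::-1])
```

```text
[ 0.48523939 -0.35899141  0.12124217] [ 1.04576916  0.2954914  -0.23291908]
[ 0.48424557 -0.35841403  0.05255864]
gap 0.03129183119163286 [ 0.48399835 -0.35819174  0.05215839] [-1.21798002  0.21363091  1.54027968]
gap 0.03111351687781932 [ 0.4836533  -0.35800498  0.13927836] [0.08841292 0.76447495 0.11612735] 5.6167
```

View pics/w23.png

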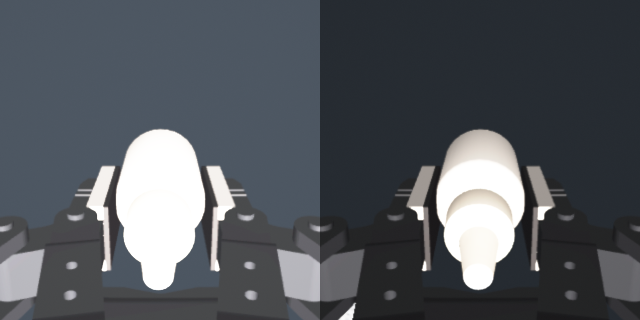

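The bottle is held and upright between the pads (left crop before the lift, right crop after). Next is a near look at the carousel.

Run:
```python
from h import *
R=down(np.radians(-66))
movep([.500,-.045,.23],R); sleep(.3)
p,d,s=snap('wrist','w4');print(s['time_s'],s['position'],s['finger_gap'])
P=cloud(cam('wrist',s),d);np.save('pics/w4P.npy',P)
for z0,z1 in((.036,.045),(.07,.082),(.116,.126)):
    m=(P[...,2]>z0)&(P[...,2]<z1)&(np.hypot(P[...,0]-.535,P[...,1]-.055)<.14)
    n,l,st,ce=cv2.connectedComponentsWithStats(m.astype('u1'))
    for k in range(1,n):
        if st[k,4]>60:
            q=P[l==k];print(z0,ce[k].round(),st[k],q.min(0)[:2],q.max(0)[:2],((q.min(0)+q.max(0))/2).round(4),np.median(q[:,2]).round(4))
```

```text
7.2083 [ 0.50001093 -0.04579006  0.22969308] 0.03136118073114299
0.036 [164.  23.] [148   3  24  31 179] [0.58031782 0.11581203] [0.60225386 0.12890494] [0.5913 0.1224 0.0405] 0.0402
0.036 [281.  25.] [264  12  29  19  89] [0.61578755 0.03426046] [0.63292442 0.05061063] [0.6244 0.0424 0.0405] 0.0402
0.036 [337. 122.] [ 308   92   59   62 1222] [ 0.55209518 -0.04990255] [ 0.59741622 -0.00436011] [ 0.5748 -0.0271  0.0399] 0.041
0.036 [117. 125.] [109 111  15  29 151] [0.49336846 0.12550866] [0.5136897 0.1376561] [0.5035 0.1316 0.0405] 0.0406
0.036 [179. 217.] [165 208  22  26 128] [0.44312893 0.05343124] [0.46073176 0.07329396] [0.4519 0.0634 0.0405] 0.0403
0.036 [210. 278.] [170 269  80  20 337] [ 0.40927687 -0.01272283] [0.42839408 0.05165279] [0.4188 0.0195 0.0405] 0.0405
0.07 [134.   8.] [115   0  38  20 543] [0.58076678 0.1164064 ] [0.59650272 0.13690903] [0.5886 0.1267 0.0753] 0.0781
0.07 [271.   7.] [255   0  33  17 428] [0.61658509 0.03470419] [0.62983741 0.05308156] [0.6232 0.0439 0.0755] 0.0782
0.07 [ 80. 123.] [ 63 108  36  32 902] [0.49191571 0.12620665] [0.51328065 0.14822288] [0.5026 0.1372 0.0754] 0.0782
0.07 [153. 232.] [138 217  32  31 769] [0.43866807 0.05476425] [0.4601057  0.07596586] [0.4494 0.0654 0.0752] 0.0782
0.07 [276. 233.] [261 217  30  32 729] [ 0.47458617 -0.02758479] [ 0.49592955 -0.00648565] [ 0.4853 -0.017   0.0753] 0.0784
0.07 [197. 294.] [152 283  90  25 596] [ 0.40932804 -0.01281529] [0.42828653 0.05198965] [0.4188 0.0196 0.076 ] 0.0761
0.116 [186. 117.] [ 168   76   37   84 2630] [0.51544805 0.03910775] [0.5612242  0.07072784] [0.5383 0.0549 0.1209] 0.1222
```

View pics/w4.png

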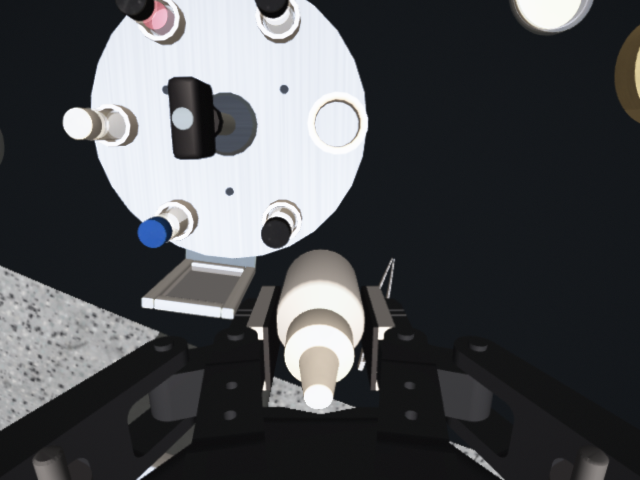

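Run:
```python
from h import *
a=np.load('pics/w4.npz');P=np.load('pics/w4P.npy');T=a['pos']
for z0,z1 in((.185,.215),(.217,.228),(.236,.246),(.25,.262),(.262,.275)):
    m=(P[...,2]>z0)&(P[...,2]<z1)&(np.hypot(P[...,0]-T[0],P[...,1]-T[1])<.03);m[:,:272]=0;m[:,368:]=0
    q=(P[m]-T)@a['R'];print(z0,len(q),q.min(0).round(4),q.max(0).round(4),((q.min(0)+q.max(0))/2).round(4))
# cup rim and floor centre fits
from scipy.optimize import least_squares
m=(P[...,2]>.0385)&(P[...,2]<.043)&(np.hypot(P[...,0]-.5748,P[...,1]+.0271)<.027);X=P[m][:,:2]
cnt=cv2.findContours(m.astype('u1'),0,cv2.CHAIN_APPROX_NONE)[0];cnt=max(cnt,key=len)[:,0]
Y=P[cnt[:,1],cnt[:,0]][:,:2];f=lambda Y:least_squares(lambda q:np.hypot(*(Y-q[:2]).T)-q[2],[.5748,-.0271,.023],loss='soft_l1',f_scale=.001).x
print('rim outer',f(Y), 'rim mean', f(X))
m=(P[...,2]>.01)&(P[...,2]<.024)&(np.hypot(P[...,0]-.5385,P[...,1]-.055)<.13)
cnt=max(cv2.findContours(m.astype('u1'),0,cv2.CHAIN_APPROX_NONE)[0],key=len)[:,0]
Y=P[cnt[:,1],cnt[:,0]][:,:2];Y=Y[np.hypot(*(Y-[.5385,.055]).T)>.105];print('deck',least_squares(lambda q:np.hypot(*(Y-q[:2]).T)-q[2],[.538,.055,.115],loss='soft_l1',f_scale=.001).x)
# knob top: min area rect
m=(P[...,2]>.119)&(P[...,2]<.126)&(np.hypot(P[...,0]-.5385,P[...,1]-.055)<.04);print('knob',cv2.minAreaRect((P[m][:,:2]*1e3).astype('f4')),P[m].mean(0))
m=(P[...,2]>.094)&(P[...,2]<.102)&(np.hypot(P[...,0]-.419,P[...,1]-.02)<.05);m[:,272:]=0;print('win',cv2.minAreaRect((P[m][:,:2]*1e3).astype('f4')))
```

```text
0.185 1771 [ 0.0147 -0.0112 -0.0182] [0.0447 0.0168 0.0178] [ 0.0297  0.0028 -0.0002]
0.217 3328 [ 0.0017 -0.0116 -0.0174] [0.0127 0.0169 0.0168] [ 0.0072  0.0027 -0.0003]
0.236 2551 [-0.0163 -0.0114 -0.0159] [-0.0063  0.0115  0.0105] [-0.0113  0.     -0.0027]
0.25 1250 [-0.0323 -0.0042 -0.0059] [-0.0203  0.0064  0.0048] [-0.0263  0.0011 -0.0006]
0.262 431 [-0.0344 -0.0035 -0.0043] [-0.0323  0.0048  0.003 ] [-0.0334  0.0007 -0.0006]
rim outer [ 0.57465417 -0.02679587  0.02229131] rim mean [ 0.57457216 -0.02686779  0.02025733]
deck [0.53828449 0.05523846 0.11360371]
knob ((538.3953247070312, 55.347259521484375), (45.7697639465332, 18.215002059936523), 22.760915756225586) [0.53895099 0.0546201  0.12224344]
win ((416.04852294921875, 19.394527435302734), (8.88778305053711, 65.63641357421875), 16.077306747436523)
```

Run:
```python
from h import *
t=np.array([.5743,-.0272]); cmd=t.copy()
move_l([*t,.23]); move_l([*t,.115],feed=.1)
for i in range(2):
    sleep(.3); s=sense(); e=t-s['position'][:2]; print(s['position'],e); 
    if np.hypot(*e)<4e-4: break
    cmd+=e; move_l([*cmd,.10],feed=.03)
h=move_l([*cmd,.0665],feed=.025,until_force=4)
s=sense(); print(h,s['position'],s['wrist_force'],s['finger_gap'],s['time_s'])
p,d,s=snap('wrist','w5')
```

```text
[ 0.57443291 -0.02722366  0.11532352] [-1.32910502e-04  2.36633373e-05]
True [ 0.57458646 -0.02713058  0.07011211] [0.45647244 0.69549987 4.91535122] 0.03131364137720727 11.125
```

View pics/w5.png

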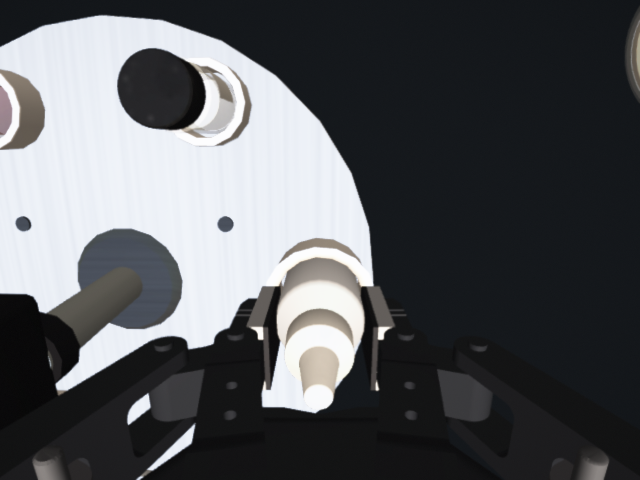

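Contact came at TCP z 0.0701, where the floor should be, and the picture shows the bottle upright inside the cup ring. I'll release it and move above the knob.

Run:
```python
from h import *
command_gripper(.055,20); s=sense()
move_l([.5744,-.0272,.24],feed=.15)
print(s['time_s'],s['position'],s['wrist_force'])
movep([.5383,.0553,.24],down(np.radians(113.6))); sleep(.3)
p,d,s=snap('wrist','w6');print(s['time_s'],s['position'],s['joint_pos'].round(3) if hasattr(s['joint_pos'],'round') else s['joint_pos'])
P=cloud(cam('wrist',s),d);np.save('pics/w6P.npy',P)
m=(P[...,2]>.119)&(P[...,2]<.126)&(np.hypot(P[...,0]-.5385,P[...,1]-.055)<.04);print('knob',cv2.minAreaRect((P[m][:,:2]*1e3).astype('f4')),P[m].mean(0))
m=(P[...,2]>.094)&(P[...,2]<.102)&(np.hypot(P[...,0]-.419,P[...,1]-.02)<.05);print('win',cv2.minAreaRect((P[m][:,:2]*1e3).astype('f4')))
near=np.hypot(P[...,0]-.5746,P[...,1]+.027)<.03
for z0,z1 in((.038,.043),(.055,.061),(.07,.08),(.085,.11)):
    q=P[near&(P[...,2]>z0)&(P[...,2]<z1)]
    if len(q):print(z0,len(q),q.min(0),q.max(0),(q.min(0)+q.max(0))/2)
```

```text
11.5333 [ 0.57314953 -0.02734505  0.06882355] [ 0.21692384  0.56100301 -0.24126983]
15.4417 [0.5382836  0.05530326 0.24000261] [ 0.579  0.434 -0.986  1.832  0.405  1.094  1.427]
knob ((537.7156372070312, 55.47358322143555), (44.84490966796875, 17.73971939086914), 23.099857330322266) [0.53684835 0.05507249 0.12233357]
win ((415.4559020996094, 19.399168014526367), (8.651357650756836, 66.02055358886719), 16.812055587768555)
0.038 636 [ 0.55211123 -0.04915339  0.03802423] [ 0.5975154  -0.00395036  0.04299853] [ 0.57481332 -0.02655188  0.04051138]
0.055 145 [ 0.55795855 -0.04306163  0.05503177] [ 0.58635958 -0.01079377  0.06099549] [ 0.57215906 -0.0269277   0.05801363]
0.07 118 [ 0.56349755 -0.03594491  0.07148238] [ 0.5795459  -0.01612151  0.079954  ] [ 0.57152173 -0.02603321  0.07571819]
0.085 418 [ 0.56595696 -0.03534819  0.08500197] [ 0.58217657 -0.01834461  0.10484945] [ 0.57406677 -0.0268464   0.09492571]
```

View pics/w6.png

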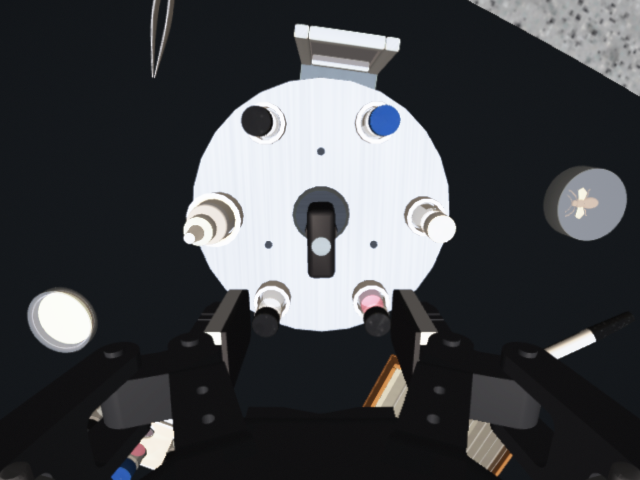

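The view shows the bottle upright in the cup at (213,220), the window at (347,50) and the knob at (321,240). Deck x is at 113.6° and the stand yaw is about 16.4°. I'll grip the knob and turn it with joint 7 only, since the tool is vertical.

Run:
```python
from h import *
move_l([.5382,.0554,.114],feed=.08); sleep(.2); s=sense(); print(s['position'],s['wrist_force'])
command_gripper(.014,50); s=sense(); print('gap',s['finger_gap'],s['wrist_force'],s['ft_torque'])
q0=np.array(s['joint_pos']); N=8
for i in range(1,N+1):
    q=q0.copy(); q[6]+=np.radians(-97.2)*i/N; move_joints(q)
sleep(.5); s=sense(); z=np.array(s['tcp_rot'])[:,2]; print(s['time_s'],s['position'],'jaw yaw',np.degrees(np.arctan2(z[1],z[0])),s['finger_gap'],s['wrist_force'],s['ft_torque'])
snap('wrist','w7');snap('top','t7');snap('scene','s7')
P=cloud(cam('top'),np.load('pics/t7.npz')['d'])
b=np.array([.5382-.0863,.0554-.0254])
for n in('t7','s7','w7'):
    a=np.load(f'pics/{n}.npz');P=cloud(cam({'t':'top','s':'scene','w':'wrist'}[n[0]],dict(position=a['pos'],tcp_rot=a['R'])),a['d'])
    near=np.hypot(P[...,0]-b[0],P[...,1]-b[1])<.028
    for z0,z1 in((.038,.043),(.045,.058),(.062,.08),(.085,.11)):
        k=near&(P[...,2]>z0)&(P[...,2]<z1);q=P[k]
        if len(q)>5:v,u=np.nonzero(k);print(n,z0,len(q),(u.mean().round(),v.mean().round()),q.min(0),q.max(0),((q.min(0)+q.max(0))/2).round(4))
w=np.load('pics/w7.npz')['p'];s7=cv2.resize(np.load('pics/s7.npz')['p'][230:340,260:400],(611,480));cv2.imwrite('pics/v7.png',cv2.resize(np.hstack([w,s7]),(800,307))[:,:,::-1])
```

```text
[0.53834809 0.05537225 0.11426368] [ 0.00378393 -0.7530865  -0.0718877 ]
gap 0.017398761066215455 [-0.53274741  0.4997613   1.90559709] [ 0.0157315   0.22699525 -0.02398836]
20.8667 [0.53854826 0.05631125 0.11418298] jaw yaw 16.73306128266422 0.017077717910012922 [ 2.19236785  5.39743563 -4.13235257] [ 1.03344628 -0.36341137  0.01828185]
t7 0.038 23 (np.float64(317.0), np.float64(289.0)) [0.432505   0.00770272 0.03821598] [0.4731768  0.0487938  0.04298134] [0.4528 0.0282 0.0406]
t7 0.045 9 (np.float64(316.0), np.float64(290.0)) [0.4323293  0.01945843 0.04531618] [0.46413065 0.04593141 0.05585701] [0.4482 0.0327 0.0506]
t7 0.062 33 (np.float64(318.0), np.float64(289.0)) [0.43774598 0.01681088 0.06210053] [0.46637225 0.04290315 0.07827189] [0.4521 0.0299 0.0702]
t7 0.085 24 (np.float64(320.0), np.float64(288.0)) [0.44281837 0.02012571 0.08512927] [0.46262284 0.03717819 0.10705348] [0.4527 0.0287 0.0961]
s7 0.038 37 (np.float64(354.0), np.float64(296.0)) [0.43129974 0.01527335 0.03801206] [0.47299171 0.05438469 0.04281246] [0.4521 0.0348 0.0404]
s7 0.045 55 (np.float64(354.0), np.float6
[... 272 characters left out ...]
55.0), np.float64(278.0)) [0.4466626  0.02755706 0.08510326] [0.45751002 0.04215299 0.10115407] [0.4521 0.0349 0.0931]
w7 0.038 1582 (np.float64(161.0), np.float64(258.0)) [0.42971469 0.00758443 0.03800857] [0.475071   0.05235615 0.04296908] [0.4524 0.03   0.0405]
w7 0.045 806 (np.float64(158.0), np.float64(260.0)) [0.43870108 0.02078855 0.04500163] [0.46848957 0.0461172  0.05799345] [0.4536 0.0335 0.0515]
w7 0.062 1999 (np.float64(136.0), np.float64(279.0)) [0.43693296 0.01525047 0.06200715] [0.46851205 0.04503384 0.07997689] [0.4527 0.0301 0.071 ]
w7 0.085 1435 (np.float64(98.0), np.float64(309.0)) [0.44363809 0.02136206 0.08500725] [0.46056336 0.03871437 0.10440691] [0.4521 0.03   0.0947]
```

View pics/v7.png

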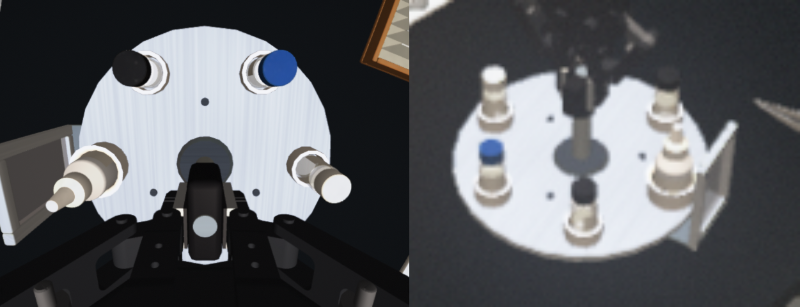

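The bottle is behind the window and upright: its rim, body and cap centres all lie within 0.5 mm of (0.4524,0.0300). Its bearing from the axis is 16.4°, against about 16.3° for the window. I'm handing in with the knob gripped.

Run:
```python
from h import *
s=sense();print(s['time_s'],s['finger_gap'],np.abs(s['qd']).max(),s['wrist_force']);finish_job()
```

```text
21.0167 0.017088914909447007 0.0018761671040203106 [ 2.29975506  4.47876597 -4.42541461]
the job is handed in; nothing more can be done
```

The bottle is upright in the wide cup and centred behind the viewing window, and I handed the job in at 21.0 s with the knob still gripped.

- **Bottle:** I picked it up with a 20 N grip and lowered it until light contact (about 5 N), at the height expected for the cup floor. A look afterwards showed it upright in the cup.
- **Turning:** I gripped the knob at 50 N and turned the deck about 97° clockwise using only the last joint.
- **Last checks:** The wrist camera put the bottle at a bearing of 16.4°, against 16.3–16.8° for the window from different measurements. That is an offset of about 0.6 mm at most, with 7.5 mm to spare each side. The arm was still and the steady wrist force was about 7 N.
- **Disagreement:** The scene camera put the bottle's y about 5 mm off. It sees only one side of the bottle, so I trusted the wrist and top views, which agreed within about 2 mm at the cup rim. I took no picture straight through the window.

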